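# Shut one valve with the square key, then hold the key ready over the other

## Robot

A 6-joint arm with a two-finger parallel gripper is mounted at the origin on a cart in front of the work surface, level with it; the furniture and walls round the work are solid. World frame = base frame: x ahead of the robot, y to its left, z up, the work surface at z = 0. Lengths are in m, angles in rad, forces in N, time in s.
With the tool pointing down it reaches from about 0.35 to 0.775 m from the base axis. Payload 7.3 kg.
Tool frame: the origin (TCP) lies at the very end of the fingers, on their centre line; the grasp point (between the pads) lies 19 mm behind it (robot.tcp_to_grasp is the z of the grasp point in the tool frame, in m); z points along the fingers, y is the line along which they close (so a half turn about z gives the same grasp; the last joint's range is limited). The gripper opens to 92 mm and grips with 3 to 60 N. Pads are 19 mm wide; open, the fingers measure 130 mm over their backs; the gripper's body (75 mm by 190 mm) begins 47 mm behind the grasp point.
Start: joints at [0.984, 0.342, 1.524, -0, 1.275, -0.146], TCP at [0.224, 0.475, 0.227] pointing down, gripper open.
Joint ranges: [-2.53, 2.53], [-0.77, 2.02], [0.04, 2.7], [-1, 4.14], [0.28, 2.66], [-3.11, 3.11]. Speed limits (rad/s): [2.57, 2.57, 3.14, 3.14, 3.14, 3.14].

## Interface

Orientations are given as [roll, pitch, yaw] about the fixed x, y, z axes, in that order (R = Rz(yaw) Ry(pitch) Rx(roll)).
In Python, from cell import monitor, read_camera, get_calibration, job, robot gives the robot as it stands. The module is installed in compiled form; this text tells all that it offers.
- The arm moves only by the tool send_rows, never from a script. Its argument "targets" is a list of rows, each an object with "translation": the shift along the tool's x, y, z in cm, a list of three; "spin": the turn about the tool's z in degrees; "jaw": the opening, from 0 (shut) to 1 (fully open). A call has exactly 5 rows; each row is the pose to reach, as a shift and turn from the pose commanded when the call began, along the tool's axes at that moment; what a row does not reach only later rows make up. A row lasts 1/10 s, in which the tool goes at most 50 mm and 8.59 degrees, less where a joint would pass 70% of its speed; a pose out of reach is approached as far as the arm can. A call with a gripper value outside its range is refused whole. The fingers move at their own pace and stop on an object; "force" is the grip in N (left out, the last holds). Time passes only in rows, so rows that repeat a pose let the fingers close, or fill a call up. It gives the time, the measured TCP pose, the force, the opening and the grip force at its end, in the units of the state.
- monitor.observe(): the state, without advancing time (a new reading comes with each control period).
- read_camera(name): name is "side" or "top"; returns (picture, depth): 480x640x3 uint8, red, green, blue; 480x640 float32, m along the optical axis (not along the pixel's ray), 0 where there is no reading.
- get_calibration(name): a dict with "intrinsics" (3x3 intrinsics, pixels), "D" ([k1, k2, p1, p2, k3] as OpenCV has them; the pictures are not rectified), "origin" and "orientation" of the camera in the world. Camera axes: x right, y up, looking along -z (the intrinsics and any distortion apply to the point x, -y, -z); pixel columns grow to the right and rows downward; lengths in m; the calibration is good to about 2 mm. A picture is of the moment at which its call begins. get_calibration takes no time and is no camera call.
- job.hand_in(): hands the job in; it is judged then, once.
The state is a dict: "time": time; "qpos": joint angles; "qvel": joint speeds; "joint_efforts": joint torques, N m; "tool_pos": TCP position; "tool_rot": TCP orientation; "contact_force": force on the tool from outside, world axes, zero at the start; "torque": the same for the moment, N m; "opening": finger opening in m; "grip_force": force on a finger pad.
Only numpy, scipy, OpenCV 4.12 (cv2) and the standard library are available. Lean on these libraries where they do the work, as an engineer would, in place of code of your own. Each camera call takes 0.05 s, during which the arm holds its last target. There are 200 camera calls.

## Task

Fit the loose square-socket key fully down onto the stem of the blue-collared valve and turn it clockwise to its closed stop. Then lift the key off, raise it higher than the jug, carry it over the glassware and hold it upright about a centimetre above the stem of the red-collared valve, centred and with its socket squared up to the stem so that it could drop straight on, but without touching that valve at any time: I want to grease the stem first. Finish still holding the key there, and do not push the nearest glass, the jug or the nearest mug about.

Things in the scene. Friction and masses are not known exactly. Their poses are not given: they have to be found in the camera images.
- key: Loose valve key, 250 g, stands socket down. Brass block 48 x 48 x 28 mm with a 4 mm black cap and on it an upright black grip bar, 72 mm long (key x), 16 mm thick (key y), 32 to 64 mm above the underside: pinch it across the 16 mm. Square socket, 18.4 mm wide, sides along the key's x and y, 28 mm deep, open in the middle of the underside. Origin: centre of the underside; z up.
- blue_valve_tip (a point): Centre of the top of the blue-collared valve's upright square stem, 84 mm above the table. Brass valve fixed to the table, 100 x 80 mm foot, round blue collar 64 mm across. Stem 16 mm square, its last 6 mm tapering to 9 mm, 24 mm tall above a flat steel face on which the fully fitted key's underside rests. The point's x and y lie along the stem's sides and turn with it, z up.
- red_valve_tip (a point): Centre of the top of the red-collared valve's square stem; this valve is the same as the other but with a red collar. The point's x and y lie along the stem's sides, z up. Which valve stands left and which right varies.
- blue_valve_stem (a joint): Turn of the blue-collared valve's stem, growing clockwise seen from above: 0 open, 1.0 rad the closed stop. Starts between 0 and 0.25; light friction (0.1 N m), stays where it is left. The key has about 0.16 rad of play on the stem either way, so turn it that much further than the stem needs.
- glass_7: nearest upturned clear glass, 81 mm across, 91 mm tall; a loose bystander, origin at the centre of its underside (mugs and jug: of their outline with the handle)
- jug_1: clear plastic measuring jug, body about 120 mm across, 169 mm over its handle, 135 mm tall; a loose bystander, origin at the centre of its underside (mugs and jug: of their outline with the handle)
- mug_3: nearest upturned cream mug, 64 x 91 x 50 mm; a loose bystander, origin at the centre of its underside (mugs and jug: of their outline with the handle)
- red_valve: The whole red-collared valve, fixed; origin at the centre of its foot's underside, its capped pipe ends lying along its x to 66 mm either side, 53 mm high; collar 64 mm across. It must not be touched.

How it is judged:
On the way, in this order (a step that is already met when the one before it is completed fails the run):
1. the key sits fully down on the blue-collared valve's stem (horizontal distance between key and blue_valve_tip below 0.004 m and z of key in the frame of blue_valve_tip below -0.019 m), for 0.2 s.
2. with the key on it, the blue-collared valve is turned clockwise to its closed stop (at least 0.9 of 1.0 rad) (value of joint blue_valve_stem above 0.9 rad and z of key in the frame of blue_valve_tip below -0.015 m), for 0.2 s.
3. the key is lifted off, its underside as high as the jug's rim (height (world z) of key above 0.13 m), for 0.1 s.
At the end, for the whole second after the job is handed in: The gripper holds the key still and upright (within 0.1 rad) over the red-collared valve's stem: underside 4 to 22 mm above the stem's top, centred within 6 mm, socket sides within 0.15 rad of the stem's sides (any quarter turn); the blue-collared valve is still closed (over 0.88 rad) (horizontal distance between key and red_valve_tip below 0.006 m and z of key in the frame of red_valve_tip between 0.004 and 0.022 m and angle between key's own z axis and vertical below 0.1 rad and (angle between the x axis of key and the x axis of red_valve_tip, either way round below 0.15 rad or angle between the x axis of key and the y axis of red_valve_tip, either way round below 0.15 rad) and value of joint blue_valve_stem above 0.88 rad and linear speed of key below 0.02 m/s and contact force between key and the fingers above 1 N); the arm keeps its last pose, push and grip.
It fails at once if the key or gripper touches the red-collared valve (contact force between red_valve and key above 0.5 N or contact force between red_valve and the arm above 0.5 N or contact force between red_valve and the fingers above 0.5 N).
It fails at once if the nearest glass, the jug or the nearest mug is pushed more than 20 mm or tipped (distance of any of glass_7, jug_1, mug_3 from where it was at the start of the episode above 0.02 m or angle between any of glass_7, jug_1, mug_3's own z axis and vertical above 0.3 rad).
It also fails if it takes over 51 s, if anything falls off the work surface, if the arm or the gripper's body presses on something with over 40 N, if the wrist force passes 120 N, or if a joint passes its speed limit or range.

## Working session

There is one attempt and no reset: what is moved stays moved. The work goes in short steps, Python scripts to look and compute and a tool call to move; the robot and the scene stay as the last step left them, time stands still between calls to the robot, and variables do not carry over. Pictures are saved under pics/ and viewed, at most 10 in all, crops included, and the job is handed in when it is done.

Besides the shell and the picture viewer there is one more tool, called after "Emit:" as name(argument=value, ...), one argument or row to a line, values as JSON. send_rows: Moves the arm, as the interface text tells. Its arguments: {"type":"object","properties":{"targets":{"type":"array"},"force":{"type":"number"}},"required":["targets"]}

```bash
mkdir -p pics; cat > h.py <<'E'
import numpy as np, cv2, pickle
from scipy.spatial.transform import Rotation as Rn
from cell import monitor, read_camera, get_calibration, job, robot
def grab(n,tag):
    im,d=read_camera(n); cv2.imwrite(f'pics/{tag}.png',im[:,:,::-1]); np.savez(f'{tag}.npz',im=im,d=d); return im,d
def cal(n):
    c=get_calibration(n); o=np.array(c['orientation']); 
    R=Rn.from_euler('xyz',o).as_matrix() if o.shape==(3,) else (Rn.from_quat(o).as_matrix() if o.shape==(4,) else o)
    return np.array(c['intrinsics']),np.array(c['D'],float),np.array(c['origin']),R
def rays(n,uv):
    K,D,t,R=cal(n); p=cv2.undistortPoints(np.float64(uv).reshape(-1,1,2),K,D).reshape(-1,2)
    return t,np.c_[p[:,0],-p[:,1],-np.ones(len(p))]@R.T
def onplane(n,uv,z):
    t,r=rays(n,uv); return t+r*((z-t[2])/r[:,2])[:,None]
def pts(n,uv,d):
    t,r=rays(n,uv); return t+r*np.asarray(d)[:,None]
def proj(n,P):
    K,D,t,R=cal(n); q=(np.atleast_2d(P)-t)@R; q=q*[1,-1,-1]
    return cv2.projectPoints(q.reshape(-1,1,3),np.zeros(3),np.zeros(3),K,D)[0].reshape(-1,2)
E
python3 - <<'E'
from h import *
for n in('side','top'):
    grab(n,n+'0'); c=get_calibration(n); print(n,c)
s=monitor.observe();print(s,robot.tcp_to_grasp)
E
```

```text
side {'intrinsics': array([[593.2225667 ,   0.        , 320.32750583],
       [  0.        , 593.2225667 , 244.90764916],
       [  0.        ,   0.        ,   1.        ]]), 'D': array([-0.11723387,  0.        ,  0.        ,  0.        ,  0.        ]), 'origin': array([ 0.08894344, -0.66387456,  0.85101459]), 'orientation': array([ 0.84303722,  0.01072217, -0.63774776])}
top {'intrinsics': array([[445.05221634,   0.        , 322.24235879],
       [  0.        , 445.05221634, 238.58704599],
       [  0.        ,   0.        ,   1.        ]]), 'D': array([0.03818858, 0.        , 0.        , 0.        , 0.        ]), 'origin': array([0.52364274, 0.0445064 , 0.94383225]), 'orientation': array([ 7.57072790e-02, -7.90131224e-04, -1.57578292e+00])}
{'time': 0.1, 'qpos': array([ 9.84017111e-01,  3.42654998e-01,  1.52490906e+00, -5.07380997e-05,
        1.27544421e+00, -1.45983313e-01]), 'qvel': array([ 7.56278684e-04,  1.56907597e-04, -3.74139501e-03, -7.69388115e-04,
        1.60542506e-03,  4.76970071e-06]), 'joint_efforts': array([ 1.71514497e-03, -4.32003629e+01, -2.44694871e+01,  7.17452145e-02,
        5.26009442e-02, -8.89342505e-05]), 'tool_pos': array([0.22377308, 0.47450847, 0.22611781]), 'tool_rot': array([-3.14018504e+00, -1.57918248e-04,  2.70081144e+00]), 'contact_force': array([ 0.03234042, -0.60589018, -0.11667206]), 'torque': array([ 0.01747309, -0.00783056, -0.00396487]), 'grip_force': 0.0, 'opening': 0.09185281096003127} -0.0188
```

View pics/top0.png

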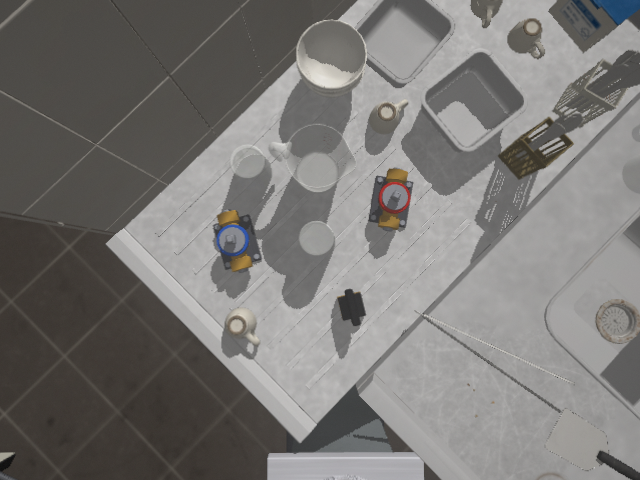

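View pics/side0.png

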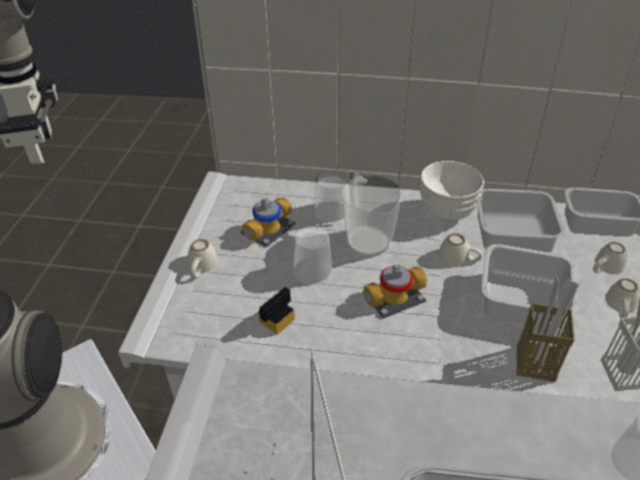

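Top view: key at px (351,307), blue valve (232,240), red valve (395,197), nearest glass (317,238) between them, jug (317,157) behind it, nearest mug (240,322). The side view agrees.

```bash
python3 - <<'E'
from h import *
def crops(n,cs,s,r):
    im=np.load(n+'0.npz')['im'][:,:,::-1]
    return np.hstack([cv2.resize(im[v-r:v+r,u-r:u+r],None,fx=s,fy=s,interpolation=cv2.INTER_CUBIC) for u,v in cs])
a=crops('top',[(232,238),(393,200),(351,307)],5,26)
b=crops('side',[(266,212),(396,278),(276,310)],5,26)
cv2.imwrite('pics/c1.png',np.vstack([a,b]))
for n in('top','side'):
    f=np.load(n+'0.npz'); im=f['im'];d=f['d']; hsv=cv2.cvtColor(im,cv2.COLOR_RGB2HSV); H,S,V=cv2.split(hsv)
    roi=np.zeros(H.shape,bool)
    for nm,m in dict(blue=(H>105)&(H<130)&(S>150),red=((H<5)|(H>174))&(S>150)).items():
        m=m.copy(); 
        for (u,v) in ([(232,238),(393,200)] if n=='top' else [(266,212),(396,278)]): roi[v-26:v+26,u-26:u+26]=1
        m&=roi; ys,xs=np.nonzero(m); P=pts(n,np.c_[xs,ys],d[m])
        hull=cv2.convexHull(np.c_[xs,ys].astype(np.int32)); e=cv2.fitEllipse(hull)
        print(n,nm,m.sum(),'ell',np.round(e[0],1),np.round(e[1],1),'zpct',np.percentile(P[:,2],[5,50,95]).round(3),'c@.06',onplane(n,[e[0]],np.percentile(P[:,2],70)).round(4))
    u,v=(351,307) if n=='top' else (276,305)
    m=np.zeros(H.shape,bool); m[v-28:v+28,u-28:u+28]=V[v-28:v+28,u-28:u+28]<60
    ys,xs=np.nonzero(m);P=pts(n,np.c_[xs,ys],d[m]); 
    g=P[(P[:,2]>.056)&(P[:,2]<.075)]; c,_,_=0,0,0
    r=cv2.minAreaRect(g[:,:2].astype(np.float32)*1000); print('bar',len(g),r,g.mean(0).round(4))
    g=P[(P[:,2]>.025)]; r=cv2.minAreaRect(g[:,:2].astype(np.float32)*1000); print('key',len(g),r,g.mean(0).round(4), np.percentile(P[:,2],[5,25,50,75,95]).round(3))
E
```

```text
top blue 158 ell [232.4 239.6] [30.7 31.2] zpct [0.055 0.057 0.059] c@.06 [[0.5896 0.2224 0.0578]]
top red 157 ell [394.2 196.9] [30.3 30.9] zpct [0.055 0.058 0.06 ] c@.06 [[ 0.6739 -0.1014  0.0584]]
bar 280 ((455.8654479980469, -15.283695220947266), (68.94762420654297, 15.99368953704834), 12.997896194458008) [ 0.4558 -0.0147  0.0647]
key 596 ((479.16558837890625, -3.1321372985839844), (120.14551544189453, 50.553306579589844), 24.145870208740234) [ 0.4552 -0.0135  0.0512] [0.031 0.033 0.037 0.065 0.067]
side blue 135 ell [266.7 210.9] [20.  27.9] zpct [0.048 0.054 0.058] c@.06 [[0.587  0.2173 0.0557]]
side red 168 ell [396.3 279. ] [24.7 31.9] zpct [0.047 0.054 0.058] c@.06 [[ 0.6704 -0.1067  0.0558]]
bar 263 ((454.70404052734375, -17.334577560424805), (69.66302490234375, 14.187217712402344), 13.840340614318848) [ 0.4534 -0.0183  0.0624]
key 694 ((290.7491760253906, -334.676025390625), (769.95068359375, 59.7083740234375), 62.925132751464844) [ 0.4507 -0.0261  0.053 ] [0.031 0.035 0.049 0.062 0.065]
```

View pics/c1.png

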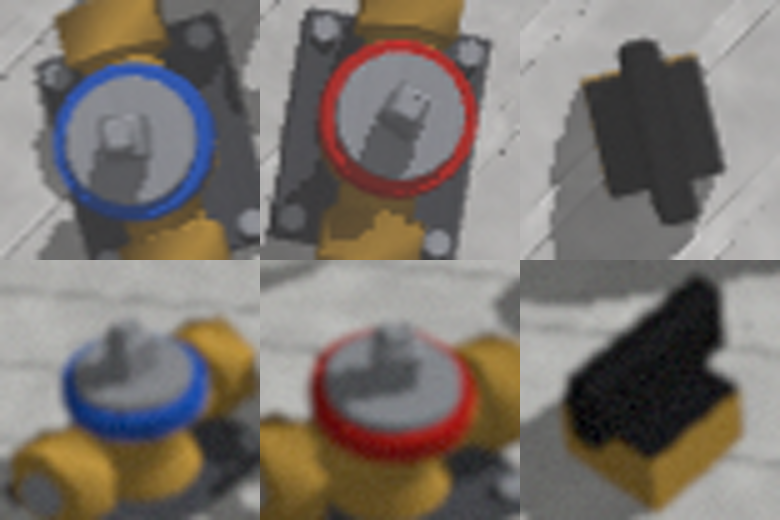

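Zoom: the blue tip is at about top px (230,238), stem nearly aligned with the image axes. The red tip is at (396.6,194), stem rotated about 25°. The key bar is clear. Next I zoom in on the stems for their yaw.

```bash
python3 - <<'E'
from h import *
acc={}
for n in('top','side'):
    acc[n]=np.mean([read_camera(n)[0].astype(float) for _ in range(6)],0)
np.savez('avg.npz',**acc)
r=9;s=20
rows=[]
for n,z in(('top',0),('side',0)):
    row=[]
    for c in ([.5896,.2224],[.6739,-.1014]) if n=='top' else ([.587,.2173],[.6704,-.1067]):
        p=proj(n,[c+[.084],c+[.060]]); print(n,p.round(1).tolist())
        u,v=np.round(p.mean(0)).astype(int); print('crop centre',u,v)
        im=acc[n][v-r:v+r+1,u-r:u+r+1,::-1]; im=np.clip((im-60)*1.4,0,255).astype(np.uint8)
        row.append(cv2.resize(im,None,fx=s,fy=s,interpolation=cv2.INTER_CUBIC)[:290])
    rows.append(np.hstack(row))
cv2.imwrite('pics/c2.png',np.vstack(rows))
E
```

```text
top [[229.7, 238.7], [232.2, 239.6]]
crop centre 231 239
top [[396.3, 194.7], [394.3, 196.8]]
crop centre 395 196
side [[265.7, 200.5], [266.5, 209.4]]
crop centre 266 205
side [[397.5, 268.3], [396.5, 277.4]]
crop centre 397 273
```

View pics/c2.png

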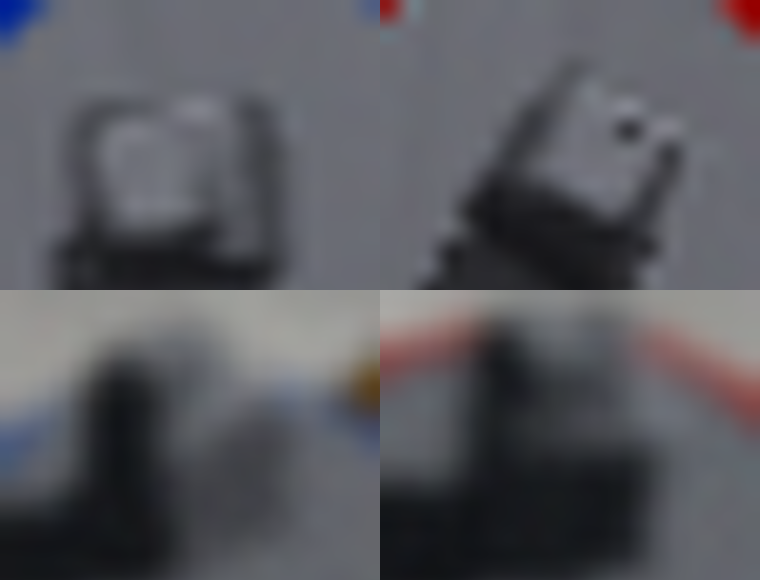

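Blue stem is nearly axis-aligned in the top image. Red's sides lean roughly 22–36° from vertical, and in the side view one face points almost at the camera. I'll fit the stem's visible faces in averaged depth to pin the yaw.

```bash
python3 - <<'E'
from h import *
N=8; D={}
for n in('top','side'):
    ds=np.array([read_camera(n)[1] for _ in range(N)]); ds[ds==0]=np.nan
    D[n]=np.nanmedian(ds,0); print(n,'noise',np.nanstd(ds,0)[200:280,200:400].mean())
np.savez('dep.npz',**D)
for n in('top','side'):
  for nm,c in (('blue',[.5885,.220]),('red',[.672,-.1035])):
    u,v=np.round(proj(n,[c+[.072]])[0]).astype(int); r=11
    ys,xs=np.mgrid[v-r:v+r+1,u-r:u+r+1]; P=pts(n,np.c_[xs.ravel(),ys.ravel()],D[n][ys,xs].ravel())
    s=(P[:,2]>.0655)&(P[:,2]<.09)&(np.hypot(P[:,0]-c[0],P[:,1]-c[1])<.022); Q=P[s]
    print(n,nm,len(Q),'mean',Q.mean(0).round(4),'zmax',Q[:,2].max().round(4)); 
    t=Q[Q[:,2]>.0815]; print(' top pts',len(t),t.mean(0).round(4)); h=cv2.minAreaRect((t[:,:2]*1000).astype(np.float32)); print(' rect',h)
    b=Q[Q[:,2]<.079]
    print(' lower rect',cv2.minAreaRect((b[:,:2]*1000).astype(np.float32)))
    if n=='side': print((b*1000).round(1)[np.argsort(b[:,2])].tolist())
E
```

```text
top noise 0.0014849865
side noise 0.0022517196
top blue 84 mean [0.5892 0.2209 0.081 ] zmax 0.0863
 top pts 50 [0.5896 0.2222 0.084 ]
 rect ((589.78515625, 223.08372497558594), (13.692843437194824, 13.672507286071777), 2.6593384742736816)
 lower rect ((587.8211669921875, 216.5556640625), (8.452445983886719, 18.90708351135254), 61.5006217956543)
top red 80 mean [ 0.6729 -0.1006  0.0816] zmax 0.0868
 top pts 53 [ 0.6735 -0.1015  0.0843]
 rect ((673.7294311523438, -102.05390167236328), (14.040315628051758, 14.682452201843262), 52.726078033447266)
 lower rect ((672.5809326171875, -96.11632537841797), (19.922161102294922, 9.664306640625), 11.893136024475098)
side blue 89 mean [0.5884 0.2211 0.0765] zmax 0.0856
 top pts 23 [0.5899 0.2228 0.0836]
 rect ((589.62109375, 224.16932678222656), (12.146712303161621, 11.501703262329102), 9.1726655960083)
 lower rect ((587.4007568359375, 219.82144165039062), (12.60526180267334, 21.663768768310547), 53.4738655090332)
[[583.4, 221.1, 65.8], [581.7, 230.4, 66.3], [593.6, 216.9, 66.4], [588.2, 216.5, 66.4], [591.5, 217.5, 66.9], [584.2, 218.0, 67.4], [5
[... 1863 characters left out ...]
, -110.0, 71.6], [670.5, -106.6, 71.6], [671.5, -108.2, 72.2], [665.6, -103.7, 72.2], [665.7, -100.7, 72.5], [667.0, -99.2, 73.1], [668.8, -105.4, 74.3], [667.2, -104.4, 74.4], [676.1, -111.3, 74.6], [674.5, -110.2, 74.6], [665.3, -103.7, 75.0], [671.2, -108.2, 75.1], [669.7, -107.1, 75.1], [667.1, -98.8, 75.4], [672.4, -109.7, 75.5], [676.9, -110.2, 75.9], [674.8, -109.7, 76.7], [671.8, -107.4, 76.7], [667.2, -104.2, 76.9], [673.1, -108.7, 77.0], [667.5, -98.1, 77.2], [669.8, -106.8, 77.4], [665.1, -103.5, 77.6], [668.1, -105.9, 77.7], [668.2, -102.9, 77.9], [677.1, -109.7, 77.9], [675.3, -108.9, 78.4], [685.7, -100.2, 78.7], [668.1, -97.3, 78.9], [669.8, -95.3, 79.0], [671.6, -93.3, 79.0]]
```

Face fits:
- **Blue:** tip at (0.590, 0.223), yaw about +6° mod 90.
- **Red:** tip at (0.674, −0.101), yaw about −33° mod 90.
- **Key:** (0.455, −0.016), yaw 13°.

Heights and sizes match those given. The grip needs tool yaw of about 193° so that the last joint has room for the clockwise turn.

```bash
cat >> h.py <<'E'
def go(pos,yaw):
    s=monitor.observe(); R=Rn.from_euler('xyz',s['tool_rot']).as_matrix(); p=s['tool_pos']
    y=np.degrees(np.arctan2(R[1,0],R[0,0])); sp=-((yaw-y+180)%360-180)
    print('t',round(s['time'],2),'pos',p.round(4),'yaw',y.round(2),'tilt',np.degrees(np.arccos(-R[2,2])).round(2),'open',s['opening'].round(4) if hasattr(s['opening'],'round') else s['opening'],'F',s['contact_force'].round(1),'T',s['torque'].round(2),'grip',s['grip_force'],'q6',np.round(s['qpos'][5],2))
    print('shift cm',(R.T@(np.array(pos)-p)*100).round(2),'spin',round(sp,1))
E
python3 -c "
from h import *
go([.455,-.016,.14],193.3)"
```

```text
t 1.5 pos [0.224  0.4748 0.2267] yaw 154.75 tilt 0.01 open 0.09210505461602249 F [-0.2 -0.7 -0.5] T [ 0.01 -0.    0.  ] grip 0.0 q6 -0.15
shift cm [-41.83 -34.54   8.67] spin -38.6
```

Emit:
send_rows(
  targets=[
    {"translation": [-41.8,-34.5,8.7],"spin": -38.6,"jaw": 1},
    {"translation": [-41.8,-34.5,8.7],"spin": -38.6,"jaw": 1},
    {"translation": [-41.8,-34.5,8.7],"spin": -38.6,"jaw": 1},
    {"translation": [-41.8,-34.5,8.7],"spin": -38.6,"jaw": 1},
    {"translation": [-41.8,-34.5,8.7],"spin": -38.6,"jaw": 1},
  ],
  force=40,
)

```text
time: 2.0
tool_pos: [0.3185, 0.277, 0.1919]
tool_rot: [3.141, 0.001, -2.924]
contact_force: [0.2, -0.6, -0.1]
opening: 0.0919
grip_force: 0.0
```

```bash
python3 -c "
from h import *
go([.455,-.016,.14],193.3)"
```

```text
t 2.0 pos [0.3185 0.277  0.1919] yaw -167.53 tilt 0.05 open 0.0918589524706123 F [ 0.2 -0.6 -0.1] T [ 0.09 -0.05  0.06] grip 0.0 q6 -1.25
shift cm [ -7.   -31.56   5.18] spin -0.8
```

Emit:
send_rows(
  targets=[
    {"translation": [-6.5,-29.5,5],"spin": -0.5,"jaw": 1},
    {"translation": [-6.5,-29.5,5],"spin": -0.5,"jaw": 1},
    {"translation": [-6.5,-29.5,5],"spin": -0.5,"jaw": 1},
    {"translation": [-6.5,-29.5,5],"spin": -0.5,"jaw": 1},
    {"translation": [-6.5,-29.5,5],"spin": -0.5,"jaw": 1},
  ],
)

```text
time: 2.5
tool_pos: [0.4212, 0.0521, 0.1511]
tool_rot: [-3.142, 0.001, -2.921]
contact_force: [0.8, 0.7, 1.0]
opening: 0.0919
grip_force: 0.0
```

Emit:
send_rows(
  targets=[
    {"translation": [0,0,0],"spin": 0,"jaw": 1},
    {"translation": [0,0,0],"spin": 0,"jaw": 1},
    {"translation": [0,0,0],"spin": 0,"jaw": 1},
    {"translation": [0,0,0],"spin": 0,"jaw": 1},
    {"translation": [0,0,0],"spin": 0,"jaw": 1},
  ],
)

```text
time: 3.0
tool_pos: [0.4203, 0.0554, 0.1513]
tool_rot: [3.142, 0.001, -2.918]
contact_force: [0.1, -0.7, -0.9]
opening: 0.0916
grip_force: 0.0
```

```bash
python3 -c "
from h import *
go([.455,-.016,.037],193.3)"
```

```text
t 3.0 pos [0.4203 0.0554 0.1513] yaw -167.21 tilt 0.03 open 0.09163434847391966 F [ 0.1 -0.7 -0.9] T [ 0.04  0.06 -0.07] grip 0.0 q6 -1.84
shift cm [-1.8  -7.73 11.43] spin -0.5
```

Lateral first, then straight down.

Emit:
send_rows(
  targets=[
    {"translation": [-1.0,-4,2],"spin": -0.5,"jaw": 1},
    {"translation": [-1.8,-7.7,4],"spin": -0.5,"jaw": 1},
    {"translation": [-1.8,-7.7,4],"spin": -0.5,"jaw": 1},
    {"translation": [-1.8,-7.7,4],"spin": -0.5,"jaw": 1},
    {"translation": [-1.8,-7.7,4],"spin": -0.5,"jaw": 1},
  ],
)

```text
time: 3.5
tool_pos: [0.4547, -0.016, 0.1114]
tool_rot: [3.141, 0.0, -2.911]
contact_force: [-0.6, 0.6, -0.0]
opening: 0.0918
grip_force: 0.0
```

```bash
python3 -c "
from h import *
go([.455,-.016,.037],193.3)
im,d=grab('side','side1')
im2,_=grab('top','top1')
a=np.hstack([cv2.resize(im[180:360,180:380],None,fx=2,fy=2),cv2.resize(im2[220:400,250:450],None,fx=2,fy=2)])
cv2.imwrite('pics/c3.png',a[:,:,::-1])"
```

```text
t 3.5 pos [ 0.4547 -0.016   0.1114] yaw -166.78 tilt 0.02 open 0.09182761099965991 F [-0.6  0.6 -0. ] T [ 0.1   0.   -0.06] grip 0.0 q6 -2.01
shift cm [-0.03 -0.01  7.44] spin -0.1
```

View pics/c3.png

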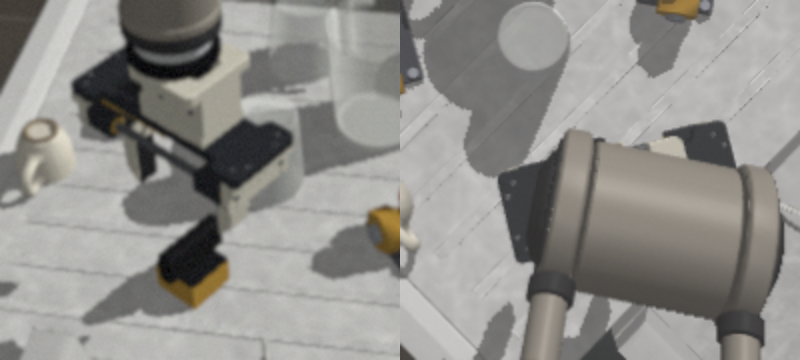

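The open gripper is centred over the key, with the fingers straddling the bar (side crop, key at about (195,265)). Descending.

Emit:
send_rows(
  targets=[
    {"translation": [0,0,3],"spin": 0,"jaw": 1},
    {"translation": [0,0,6],"spin": 0,"jaw": 1},
    {"translation": [0,0,7.3],"spin": 0,"jaw": 1},
    {"translation": [0,0,7.3],"spin": 0,"jaw": 1},
    {"translation": [0,0,7.3],"spin": 0,"jaw": 1},
  ],
)

```text
time: 4.1
tool_pos: [0.4553, -0.0166, 0.0387]
tool_rot: [-3.141, 0.001, -2.911]
contact_force: [-0.2, 0.1, -0.5]
opening: 0.092
grip_force: 0.0
```

Emit:
send_rows(
  targets=[
    {"translation": [0,0,0],"spin": 0,"jaw": 0.3},
    {"translation": [0,0,0],"spin": 0,"jaw": 0.1},
    {"translation": [0,0,0],"spin": 0,"jaw": 0},
    {"translation": [0,0,0],"spin": 0,"jaw": 0},
    {"translation": [0,0,0],"spin": 0,"jaw": 0},
  ],
)

```text
time: 4.6
tool_pos: [0.4551, -0.0171, 0.0383]
tool_rot: [-3.142, 0.0, -2.912]
contact_force: [0.2, -1.0, -0.1]
opening: 0.0563
grip_force: 0.0
```

```bash
python3 -c "
from h import *
go([.455,-.016,.037],193.3)"
```

```text
t 4.6 pos [ 0.4551 -0.0171  0.0383] yaw -166.85 tilt 0.02 open 0.05634595745068104 F [ 0.2 -1.  -0.1] T [ 0.03  0.04 -0.01] grip 0.0 q6 -2.01
shift cm [-0.02  0.11  0.13] spin -0.2
```

Emit:
send_rows(
  targets=[
    {"translation": [0,0,0.1],"spin": 0,"jaw": 0},
    {"translation": [0,0,0.1],"spin": 0,"jaw": 0},
    {"translation": [0,0,0.1],"spin": 0,"jaw": 0},
    {"translation": [0,0,0.1],"spin": 0,"jaw": 0},
    {"translation": [0,0,0.1],"spin": 0,"jaw": 0},
  ],
)

```text
time: 5.1
tool_pos: [0.4549, -0.0169, 0.037]
tool_rot: [3.141, -0.0, -2.912]
contact_force: [-0.5, 1.3, -0.7]
opening: 0.0162
grip_force: 0.5
```

Emit:
send_rows(
  targets=[
    {"translation": [0,0,0],"spin": 0,"jaw": 0},
    {"translation": [0,0,0],"spin": 0,"jaw": 0},
    {"translation": [0,0,0],"spin": 0,"jaw": 0},
    {"translation": [0,0,0],"spin": 0,"jaw": 0},
    {"translation": [0,0,0],"spin": 0,"jaw": 0},
  ],
)

```text
time: 5.6
tool_pos: [0.455, -0.0171, 0.037]
tool_rot: [3.142, -0.0, -2.912]
contact_force: [-0.6, 0.2, -1.4]
opening: 0.0156
grip_force: 40.0
```

```bash
python3 -c "
from h import *
go([.455,-.016,.2],193.3)"
```

```text
t 5.6 pos [ 0.455  -0.0171  0.037 ] yaw -166.85 tilt 0.0 open 0.015593020207962001 F [-0.6  0.2 -1.4] T [ 0.08  0.05 -0.08] grip 39.98048007488251 q6 -2.01
shift cm [ -0.02   0.11 -16.3 ] spin -0.1
```

Emit:
send_rows(
  targets=[
    {"translation": [0,0,-4],"spin": 0,"jaw": 0},
    {"translation": [0,0,-8],"spin": 0,"jaw": 0},
    {"translation": [0,0,-12],"spin": 0,"jaw": 0},
    {"translation": [0,0,-12.5],"spin": 0,"jaw": 0},
    {"translation": [0,0,-12.5],"spin": 0,"jaw": 0},
  ],
)

```text
time: 6.1
tool_pos: [0.4554, -0.0171, 0.1628]
tool_rot: [-3.141, 0.002, -2.912]
contact_force: [-0.4, 0.3, -2.8]
opening: 0.016
grip_force: 40.0
```

```bash
python3 -c "
from h import *
go([.5897,.2228,.15],186)"
```

```text
t 6.1 pos [ 0.4554 -0.0171  0.1628] yaw -166.84 tilt 0.14 open 0.015970077901223442 F [-0.4  0.3 -2.8] T [ 0.05  0.05 -0.02] grip 39.98031556606293 q6 -2.01
shift cm [-18.54  20.31   1.3 ] spin 7.2
```

Emit:
send_rows(
  targets=[
    {"translation": [-3,3.3,0],"spin": 1.5,"jaw": 0},
    {"translation": [-6,6.6,0],"spin": 3,"jaw": 0},
    {"translation": [-9,9.9,0],"spin": 4.5,"jaw": 0},
    {"translation": [-12,13.1,0],"spin": 6,"jaw": 0},
    {"translation": [-15,16.4,0],"spin": 7.2,"jaw": 0},
  ],
)

```text
time: 6.6
tool_pos: [0.5632, 0.1781, 0.1592]
tool_rot: [-3.141, -0.004, -3.039]
contact_force: [0.9, -1.0, -0.8]
opening: 0.0156
grip_force: 40.0
```

Emit:
send_rows(
  targets=[
    {"translation": [-1.6,2.1,0.3],"spin": 0,"jaw": 0},
    {"translation": [-3.1,4.2,1],"spin": 0,"jaw": 0},
    {"translation": [-3.1,4.2,1],"spin": 0,"jaw": 0},
    {"translation": [-3.1,4.2,1],"spin": 0,"jaw": 0},
    {"translation": [-3.1,4.2,1],"spin": 0,"jaw": 0},
  ],
)

```text
time: 7.1
tool_pos: [0.5894, 0.2208, 0.1508]
tool_rot: [-3.141, -0.003, -3.038]
contact_force: [-0.4, -0.2, -2.1]
opening: 0.0157
grip_force: 40.0
```

```bash
python3 -c "
from h import *
go([.5897,.2228,.15],186)
im,d=grab('side','side2')
im2,_=grab('top','top2')
a=np.hstack([cv2.resize(im[120:280,180:340],None,fx=2.5,fy=2.5,interpolation=2),cv2.resize(im2[160:320,150:310],None,fx=2.5,fy=2.5)])
cv2.imwrite('pics/c4.png',a[:,:,::-1])"
```

```text
t 7.1 pos [0.5894 0.2208 0.1508] yaw -174.08 tilt 0.15 open 0.015728177825088795 F [-0.4 -0.2 -2.1] T [ 0.02  0.   -0.  ] grip 39.98038709163666 q6 -1.44
shift cm [-0.05  0.19  0.08] spin -0.1
```

View pics/c4.png

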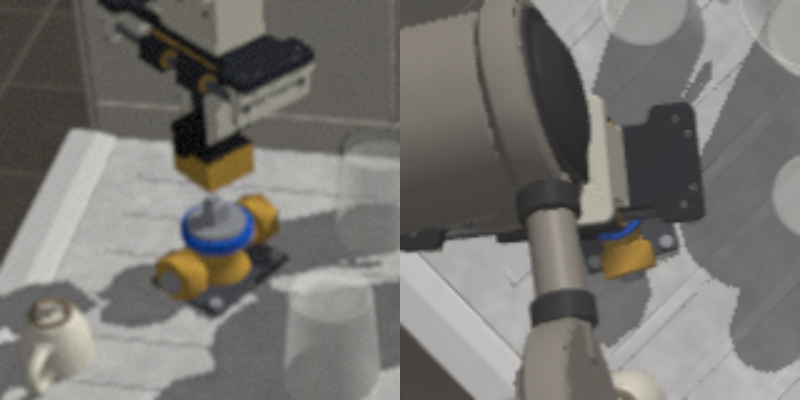

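The key hangs upright right above the blue stem (crop side: brass block bottom corner (212,190), stem tip (212,200)). I'll measure its offset from its block corners.

```bash
python3 - <<'E'
from h import *
f=np.load('side2.npz');im=f['im'];ims=cv2.resize(im[160:200,235:300],None,fx=8,fy=8,interpolation=cv2.INTER_CUBIC)
hsv=cv2.cvtColor(ims,cv2.COLOR_RGB2HSV); m=((hsv[...,0]>10)&(hsv[...,0]<32)&(hsv[...,1]>120)&(hsv[...,2]>80)).astype(np.uint8)
m=cv2.morphologyEx(m,cv2.MORPH_OPEN,np.ones((9,9)))
c=max(cv2.findContours(m,0,1)[0],key=cv2.contourArea); P=cv2.approxPolyDP(c,10,True).reshape(-1,2)
print(((P+.5)/8-.5+[235,160]).round(1).tolist())
p=np.array([.5894,.2208]);a=np.radians(5.9);Rz=np.array([[np.cos(a),-np.sin(a)],[np.sin(a),np.cos(a)]])
for z in(.1138,.1418): print(z,proj('side',np.c_[p+np.array([[-24,-24],[24,-24],[24,24],[-24,24]])/1000@Rz.T,np.full(4,z)]).round(1).tolist())
# pixel shifts per mm of key x / y
b=proj('side',[[*p,.1138],[*(p+Rz[:,0]*.01),.1138],[*(p+Rz[:,1]*.01),.1138],[*p,.1238]]);print((b[1:]-b[0]).round(2).tolist())
g=pts('side',[(266,190)],[1.]);print(proj('side',[[.5897,.2228,.084],[.5897,.2228,.06]]).round(1).tolist())
E
```

```text
[[279.9, 177.9], [262.8, 185.8], [255.6, 182.9], [250.3, 183.3], [250.4, 185.9], [264.7, 195.6], [279.9, 187.2]]
0.1138 [[262.9, 197.8], [280.9, 188.3], [266.6, 178.7], [248.8, 187.8]]
0.1418 [[261.9, 186.8], [280.1, 177.3], [265.7, 167.8], [247.6, 176.9]]
[[3.71, -1.93], [-2.94, -2.03], [-0.34, -3.87]]
[[265.4, 198.8], [266.2, 207.6]]
```

```bash
python3 -c "
from h import *
go([.5888,.2227,.125],186)"
```

```text
t 7.2 pos [0.5899 0.2208 0.1519] yaw -174.11 tilt 0.04 open 0.015556886830692203 F [-0.   0.  -1.6] T [ 0.04  0.05 -0.02] grip 39.98047649860382 q6 -1.44
shift cm [0.09 0.2  2.69] spin -0.1
```

Emit:
send_rows(
  targets=[
    {"translation": [0.1,0.2,1],"spin": 0,"jaw": 0},
    {"translation": [0.1,0.2,2.7],"spin": 0,"jaw": 0},
    {"translation": [0.1,0.2,3.3],"spin": 0,"jaw": 0},
    {"translation": [0.1,0.2,3.9],"spin": 0,"jaw": 0},
    {"translation": [0.1,0.2,3.9],"spin": 0,"jaw": 0},
  ],
)

```text
time: 7.7
tool_pos: [0.5886, 0.2234, 0.1123]
tool_rot: [-3.141, -0.001, -3.038]
contact_force: [-0.2, 0.9, -1.8]
opening: 0.0153
grip_force: 40.0
```

```bash
python3 -c "
from h import *
go([.5888,.2227,.097],186)"
```

```text
t 7.7 pos [0.5886 0.2234 0.1123] yaw -174.06 tilt 0.07 open 0.015346517265614422 F [-0.2  0.9 -1.8] T [-0.03  0.04  0.04] grip 39.98047649860382 q6 -1.43
shift cm [-0.01 -0.07  1.53] spin -0.1
```

Emit:
send_rows(
  targets=[
    {"translation": [0,0,0.5],"spin": 0,"jaw": 0},
    {"translation": [0,0,0.9],"spin": 0,"jaw": 0},
    {"translation": [0,0,1.2],"spin": 0,"jaw": 0},
    {"translation": [0,0,1.5],"spin": 0,"jaw": 0},
    {"translation": [0,0,1.5],"spin": 0,"jaw": 0},
  ],
)

```text
time: 8.2
tool_pos: [0.5888, 0.2236, 0.0976]
tool_rot: [-3.142, -0.001, -3.038]
contact_force: [-0.2, -0.0, -1.5]
opening: 0.0159
grip_force: 40.0
```

```bash
python3 -c "
from h import *
go([.5888,.2227,.097],186)"
```

```text
t 8.2 pos [0.5888 0.2236 0.0976] yaw -174.05 tilt 0.04 open 0.015860080729844777 F [-0.2 -0.  -1.5] T [ 0.06 -0.02  0.  ] grip 39.98056769371033 q6 -1.43
shift cm [ 0.01 -0.09  0.06] spin -0.0
```

Emit:
send_rows(
  targets=[
    {"translation": [0,0,0.05],"spin": 5,"jaw": 0},
    {"translation": [0,0,0.05],"spin": 10,"jaw": 0},
    {"translation": [0,0,0.05],"spin": 15,"jaw": 0},
    {"translation": [0,0,0.05],"spin": 20,"jaw": 0},
    {"translation": [0,0,0.05],"spin": 25,"jaw": 0},
  ],
)

```text
time: 8.7
tool_pos: [0.5886, 0.2242, 0.0976]
tool_rot: [3.141, -0.001, 2.806]
contact_force: [-0.9, 2.0, -2.7]
opening: 0.0155
grip_force: 40.0
```

```bash
python3 -c "
from h import *
go([.5888,.2236,.097],121)"
```

```text
t 8.7 pos [0.5886 0.2242 0.0976] yaw 160.77 tilt 0.06 open 0.015486044211474682 F [-0.9  2.  -2.7] T [0.4  0.24 0.1 ] grip 39.98284578323364 q6 -0.99
shift cm [-0.04 -0.05  0.06] spin 39.8
```

Emit:
send_rows(
  targets=[
    {"translation": [0,0,0],"spin": 5,"jaw": 0},
    {"translation": [0,0,0],"spin": 10,"jaw": 0},
    {"translation": [0,0,0],"spin": 15,"jaw": 0},
    {"translation": [0,0,0],"spin": 20,"jaw": 0},
    {"translation": [0,0,0],"spin": 25,"jaw": 0},
  ],
)

```text
time: 9.2
tool_pos: [0.5887, 0.2245, 0.0976]
tool_rot: [3.141, -0.001, 2.37]
contact_force: [-0.3, 2.3, -2.4]
opening: 0.016
grip_force: 40.0
```

```bash
python3 -c "
from h import *
go([.5888,.2236,.097],121)"
```

```text
t 9.2 pos [0.5887 0.2245 0.0976] yaw 135.77 tilt 0.07 open 0.016022838307519542 F [-0.3  2.3 -2.4] T [0.51 0.14 0.13] grip 39.982370138168335 q6 -0.56
shift cm [-0.07 -0.06  0.06] spin 14.8
```

Emit:
send_rows(
  targets=[
    {"translation": [0,0,0],"spin": 3,"jaw": 0},
    {"translation": [0,0,0],"spin": 6,"jaw": 0},
    {"translation": [0,0,0],"spin": 9,"jaw": 0},
    {"translation": [0,0,0],"spin": 12,"jaw": 0},
    {"translation": [0,0,0],"spin": 15,"jaw": 0},
  ],
)

```text
time: 9.7
tool_pos: [0.5888, 0.2246, 0.0976]
tool_rot: [3.141, -0.001, 2.111]
contact_force: [0.0, 2.8, -2.5]
opening: 0.0158
grip_force: 40.7
```

```bash
python3 -c "
from h import *
go([.5888,.2236,.097],121)"
```

```text
t 9.7 pos [0.5888 0.2246 0.0976] yaw 120.93 tilt 0.06 open 0.015844732944109506 F [ 0.   2.8 -2.5] T [0.63 0.07 0.88] grip 40.69764196872711 q6 -0.3
shift cm [-0.08 -0.06  0.06] spin -0.1
```

Emit:
send_rows(
  targets=[
    {"translation": [0,0,0],"spin": 1,"jaw": 0},
    {"translation": [0,0,0],"spin": 2,"jaw": 0},
    {"translation": [0,0,0],"spin": 2,"jaw": 0},
    {"translation": [0,0,0],"spin": 2,"jaw": 0},
    {"translation": [0,0,0],"spin": 2,"jaw": 0},
  ],
)

```text
time: 10.2
tool_pos: [0.5889, 0.2245, 0.0976]
tool_rot: [3.141, -0.001, 2.077]
contact_force: [-0.5, 6.3, -2.4]
opening: 0.016
grip_force: 40.8
```

```bash
python3 -c "
from h import *
go([.5888,.2236,.097],121)"
```

```text
t 10.2 pos [0.5889 0.2245 0.0976] yaw 119.02 tilt 0.07 open 0.01597642452147499 F [-0.5  6.3 -2.4] T [1.08 0.19 0.94] grip 40.80345153808594 q6 -0.27
shift cm [-0.07 -0.05  0.06] spin -2.0
```

The torque has risen to 0.9 N m, so the closed stop is reached. Backing off within the play before lifting.

Emit:
send_rows(
  targets=[
    {"translation": [0.05,0,0],"spin": -3,"jaw": 0},
    {"translation": [0.05,0,0],"spin": -6,"jaw": 0},
    {"translation": [0.05,0,0],"spin": -9,"jaw": 0},
    {"translation": [0.05,0,0],"spin": -9,"jaw": 0},
    {"translation": [0.05,0,0],"spin": -9,"jaw": 0},
  ],
)

```text
time: 10.7
tool_pos: [0.5889, 0.2244, 0.0977]
tool_rot: [3.141, -0.001, 2.231]
contact_force: [-0.8, 6.0, -3.4]
opening: 0.0159
grip_force: 40.0
```

```bash
python3 -c "
from h import *
go([.5888,.2236,.185],128)"
```

```text
t 10.7 pos [0.5889 0.2244 0.0977] yaw 127.85 tilt 0.05 open 0.015945816804526232 F [-0.8  6.  -3.4] T [0.96 0.08 0.08] grip 39.977967739105225 q6 -0.42
shift cm [-0.06 -0.05 -8.73] spin -0.2
```

Emit:
send_rows(
  targets=[
    {"translation": [0.1,0.08,0],"spin": 0,"jaw": 0},
    {"translation": [0.1,0.08,0],"spin": 0,"jaw": 0},
    {"translation": [0.1,0.08,0],"spin": 0,"jaw": 0},
    {"translation": [0.1,0.08,0],"spin": 0,"jaw": 0},
    {"translation": [0.1,0.08,0],"spin": 0,"jaw": 0},
  ],
)

```text
time: 11.2
tool_pos: [0.5888, 0.2248, 0.0977]
tool_rot: [-3.141, 0.001, 2.233]
contact_force: [-0.2, -2.0, -1.8]
opening: 0.0157
grip_force: 40.0
```

```bash
python3 -c "
from h import *
go([.5888,.2236,.185],128)"
```

```text
t 11.2 pos [0.5888 0.2248 0.0977] yaw 127.93 tilt 0.04 open 0.015704712067650985 F [-0.2 -2.  -1.8] T [-0.39  0.08  0.01] grip 39.984251260757446 q6 -0.42
shift cm [-0.1  -0.08 -8.73] spin -0.1
```

Emit:
send_rows(
  targets=[
    {"translation": [0,0,-1],"spin": 0,"jaw": 0},
    {"translation": [0,0,-3],"spin": 0,"jaw": 0},
    {"translation": [0,0,-6],"spin": 0,"jaw": 0},
    {"translation": [0,0,-9.3],"spin": 0,"jaw": 0},
    {"translation": [0,0,-9.3],"spin": 0,"jaw": 0},
  ],
)

```text
time: 11.7
tool_pos: [0.5914, 0.2262, 0.1968]
tool_rot: [3.132, 0.004, 2.233]
contact_force: [0.5, 0.3, -0.8]
opening: 0.0156
grip_force: 40.0
```

```bash
python3 - <<'E'
from h import *
go([.674,-.101,.190],147)
grab('side','side3');grab('side','side3');im,d=grab('side','side3'); go([.674,-.101,.190],147)
p=proj('side',[[.5888,.2247,.15]])[0].round().astype(int); print(p)
cv2.imwrite('pics/c5.png',cv2.resize(im[p[1]-50:p[1]+75,p[0]-70:p[0]+80],None,fx=4,fy=4,interpolation=2)[:,:,::-1])
E
```

```text
t 11.7 pos [0.5914 0.2262 0.1968] yaw 127.95 tilt 0.62 open 0.015635398202850172 F [ 0.5  0.3 -0.8] T [-0.09  0.01 -0.04] grip 39.98043715953827 q6 -0.42
shift cm [-30.88 -13.61   0.67] spin -19.0
t 11.85 pos [0.5883 0.2253 0.1901] yaw 127.95 tilt 0.05 open 0.015741112363894607 F [ 0.5 -0.1 -2.5] T [-0.03 -0.04 -0.01] grip 39.98039782047272 q6 -0.42
shift cm [-31.   -13.31   0.  ] spin -19.0
[262 173]
```

View pics/c5.png

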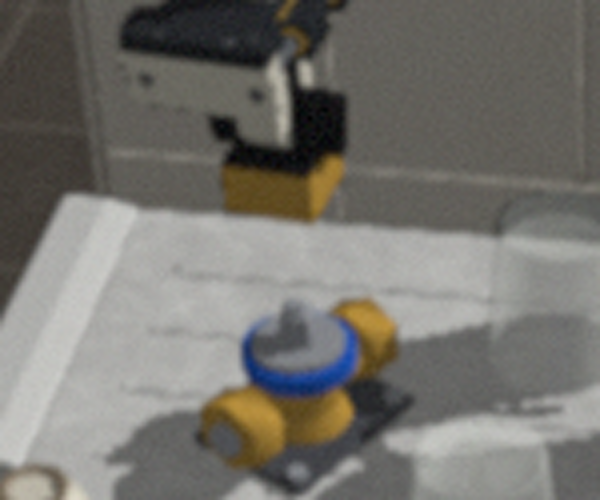

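Key is clear of the blue valve and upright. Now carrying it over at 0.19 m (underside 0.153 m, above the jug).

Emit:
send_rows(
  targets=[
    {"translation": [-3,-1.3,0],"spin": -2,"jaw": 0},
    {"translation": [-7,-3,0],"spin": -5,"jaw": 0},
    {"translation": [-11,-4.7,0],"spin": -8,"jaw": 0},
    {"translation": [-15,-6.4,0],"spin": -11,"jaw": 0},
    {"translation": [-18.5,-8,0],"spin": -14,"jaw": 0},
  ],
)

```text
time: 12.35
tool_pos: [0.6389, 0.0283, 0.1885]
tool_rot: [-3.14, -0.003, 2.479]
contact_force: [1.6, 0.3, -1.8]
opening: 0.0156
grip_force: 40.0
```

```bash
python3 -c "
from h import *
go([.6729,-.1002,.190],147)"
```

```text
t 12.35 pos [0.6389 0.0283 0.1885] yaw 142.05 tilt 0.2 open 0.015636198847257757 F [ 1.6  0.3 -1.8] T [-0.02 -0.02 -0.04] grip 39.981542229652405 q6 -0.98
shift cm [-10.58  -8.04  -0.17] spin -5.0
```

Emit:
send_rows(
  targets=[
    {"translation": [-3,-2.3,0],"spin": -2,"jaw": 0},
    {"translation": [-6,-4.6,0],"spin": -5,"jaw": 0},
    {"translation": [-9,-7,0],"spin": -5,"jaw": 0},
    {"translation": [-10.2,-7.8,0],"spin": -5,"jaw": 0},
    {"translation": [-10.2,-7.8,0],"spin": -5,"jaw": 0},
  ],
)

```text
time: 12.85
tool_pos: [0.6713, -0.0962, 0.1883]
tool_rot: [-3.141, -0.003, 2.562]
contact_force: [0.8, 0.5, -1.7]
opening: 0.0155
grip_force: 40.0
```

Emit:
send_rows(
  targets=[
    {"translation": [0,0,0],"spin": 0,"jaw": 0},
    {"translation": [0,0,0],"spin": 0,"jaw": 0},
    {"translation": [0,0,0],"spin": 0,"jaw": 0},
    {"translation": [0,0,0],"spin": 0,"jaw": 0},
    {"translation": [0,0,0],"spin": 0,"jaw": 0},
  ],
)

```text
time: 13.35
tool_pos: [0.6718, -0.0933, 0.1908]
tool_rot: [3.141, 0.0, 2.566]
contact_force: [0.1, 0.6, -1.7]
opening: 0.016
grip_force: 40.0
```

```bash
cat > keym.py <<'E'
from h import *
import sys
N=10; A=[read_camera('side') for _ in range(N)]
im=np.mean([a[0].astype(float) for a in A],0).astype(np.uint8); ds=np.array([a[1] for a in A]); ds[ds==0]=np.nan; d=np.nanmedian(ds,0)
np.savez(sys.argv[1]+'.npz',im=im,d=d)
s=monitor.observe(); t=s['tool_pos']; R=Rn.from_euler('xyz',s['tool_rot']).as_matrix()
u,v=proj('side',[[*t[:2],t[2]-.023]])[0].round().astype(int)
hsv=cv2.cvtColor(im,cv2.COLOR_RGB2HSV); m=(hsv[...,0]>10)&(hsv[...,0]<32)&(hsv[...,1]>120)
w=np.zeros_like(m); w[v-28:v+22,u-30:u+30]=1; ys,xs=np.nonzero(m&w); P=pts('side',np.c_[xs,ys],d[ys,xs])
s_=(P[:,2]>t[2]-.04)&(P[:,2]<t[2]-.002)&(np.linalg.norm(P[:,:2]-t[:2],axis=1)<.045); P=P[s_]
Q=(P-t)@R  # tool frame
print('tool',t.round(4),'n',len(P),'z of brass in tool',np.percentile(Q[:,2],[3,97]).round(4),'px',u,v)
# faces: cluster on which box face is nearest
k=np.abs(Q[:,0])-np.abs(Q[:,1])
for nm,sel,i,j in (('xface',k>.003,0,1),('yface',k<-.003,1,0)):
    q=Q[sel]
    if len(q)<25: continue
    for _ in range(3):
        c=np.polyfit(q[:,j],q[:,i],1); e=np.abs(q[:,i]-np.polyval(c,q[:,j])); q=q[e<.004]
    print(nm,len(q),'pos mm',(np.polyval(c,0)*1000).round(2),'span',np.percentile(q[:,j]*1000,[2,98]).round(1),'angle',np.degrees(np.arctan(c[0])).round(1))
cv2.imwrite(f'pics/{sys.argv[1]}.png',cv2.resize(im[v-45:v+75,u-70:u+70],None,fx=5,fy=5,interpolation=2)[:,:,::-1])
E
python3 keym.py k1; python3 -c "
from h import *
go([.6729,-.1002,.165],147)"
```

```text
tool [ 0.6717 -0.0941  0.1906] n 340 z of brass in tool [0.0074 0.0334] px 397 230
xface 31 pos mm 22.37 span [-18.7   7.6] angle 0.4
yface 262 pos mm -22.47 span [-18.8  18.5] angle 0.2
t 13.85 pos [ 0.6717 -0.0941  0.1906] yaw 146.95 tilt 0.01 open 0.015881458961399163 F [-0.5  0.5 -1.4] T [-0.06  0.04 -0.01] grip 39.9804550409317 q6 -1.25
shift cm [-0.43 -0.45  2.56] spin -0.1
```

View pics/k1.png

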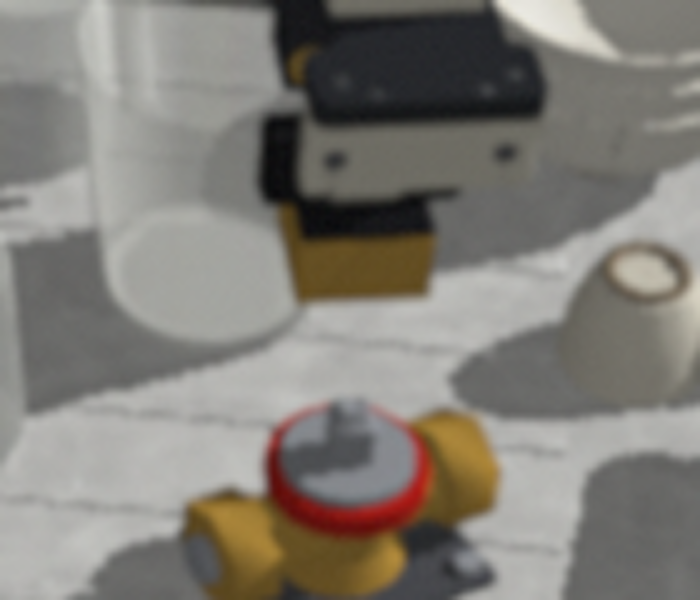

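The key sits square in the grip (0.2°), centred about 1 mm back along tool x. Red stem at crop px (350,410). I'll fit the stem faces in the same tool frame using the same images.

```bash
cat > stem.py <<'E'
from h import *
import sys
s=monitor.observe(); t=s['tool_pos']; R=Rn.from_euler('xyz',s['tool_rot']).as_matrix()
d=np.nanmean([np.load('dep.npz')['side'],np.load('k1.npz')['d']],0); c=[.674,-.1013]
u,v=np.round(proj('side',[c+[.072]])[0]).astype(int); r=11
ys,xs=np.mgrid[v-r:v+r+1,u-r:u+r+1]; P=pts('side',np.c_[xs.ravel(),ys.ravel()],d[ys,xs].ravel())
Rt=Rn.from_euler('xyz',[np.pi,0,np.radians(147)]).as_matrix(); Q=(P-[*c,0])@Rt
b=(P[:,2]>.064)&(P[:,2]<.0775)&(np.abs(Q[:,0])<.0105)&(np.abs(Q[:,1])<.012); q=Q[b]
f=q[(q[:,1]<-.004)&(np.abs(q[:,0])<.0065)]; k=np.polyfit(f[:,0],f[:,1],1); print('yface',len(f),np.polyval(k,0)*1e3,'angle',np.degrees(np.arctan(k[0])))
f=q[(q[:,0]>.005)&(np.abs(q[:,1])<.005)]; print('xface',len(f),f[:,0].mean()*1e3)
print('x span',np.percentile(q[q[:,1]<-.004,0]*1e3,[2,98]))
E
python3 stem.py; python3 -c "
from h import *
go([.6732,-.1008,.165],147)"
```

```text
yface 35 -6.531667072368649 angle 3.023616962287135
xface 5 7.1106170562735285
x span [-7.83993826  7.22809199]
t 13.85 pos [ 0.6717 -0.0941  0.1906] yaw 146.95 tilt 0.01 open 0.015881458961399163 F [-0.5  0.5 -1.4] T [-0.06  0.04 -0.01] grip 39.9804550409317 q6 -1.25
shift cm [-0.49 -0.48  2.56] spin -0.1
```

Emit:
send_rows(
  targets=[
    {"translation": [-0.2,-0.2,0.5],"spin": 0.5,"jaw": 0},
    {"translation": [-0.5,-0.5,1],"spin": 1.5,"jaw": 0},
    {"translation": [-0.5,-0.5,2],"spin": 1.5,"jaw": 0},
    {"translation": [-0.5,-0.5,3],"spin": 1.5,"jaw": 0},
    {"translation": [-0.5,-0.5,3.5],"spin": 1.5,"jaw": 0},
  ],
)

```text
time: 14.35
tool_pos: [0.6725, -0.1008, 0.1535]
tool_rot: [-3.141, -0.003, 2.539]
contact_force: [-0.8, -0.0, -1.3]
opening: 0.0154
grip_force: 40.0
```

Emit:
send_rows(
  targets=[
    {"translation": [0,0,0],"spin": 0,"jaw": 0},
    {"translation": [0,0,0],"spin": 0,"jaw": 0},
    {"translation": [0,0,0],"spin": 0,"jaw": 0},
    {"translation": [0,0,0],"spin": 0,"jaw": 0},
    {"translation": [0,0,0],"spin": 0,"jaw": 0},
  ],
)

```text
time: 14.85
tool_pos: [0.6734, -0.1009, 0.156]
tool_rot: [3.141, 0.001, 2.539]
contact_force: [-0.0, -0.7, -1.8]
opening: 0.0157
grip_force: 40.0
```

```bash
python3 -c "
from h import *
go([.6733,-.1009,.134],145.5)"
```

```text
t 14.85 pos [ 0.6734 -0.1009  0.156 ] yaw 145.45 tilt 0.04 open 0.015654799731207376 F [-0.  -0.7 -1.8] T [ 0.01 -0.    0.02] grip 39.98050332069397 q6 -1.23
shift cm [ 0.01 -0.    2.2 ] spin -0.0
```

Emit:
send_rows(
  targets=[
    {"translation": [0,0,0.6],"spin": 0,"jaw": 0},
    {"translation": [0,0,1.2],"spin": 0,"jaw": 0},
    {"translation": [0,0,1.7],"spin": 0,"jaw": 0},
    {"translation": [0,0,2.0],"spin": 0,"jaw": 0},
    {"translation": [0,0,2.2],"spin": 0,"jaw": 0},
  ],
)

```text
time: 15.35
tool_pos: [0.6731, -0.1009, 0.1329]
tool_rot: [-3.141, -0.001, 2.539]
contact_force: [0.5, 0.0, -2.0]
opening: 0.016
grip_force: 40.0
```

Emit:
send_rows(
  targets=[
    {"translation": [0,0,0],"spin": 0,"jaw": 0},
    {"translation": [0,0,0],"spin": 0,"jaw": 0},
    {"translation": [0,0,0],"spin": 0,"jaw": 0},
    {"translation": [0,0,0],"spin": 0,"jaw": 0},
    {"translation": [0,0,0],"spin": 0,"jaw": 0},
  ],
)

```text
time: 15.85
tool_pos: [0.6733, -0.1009, 0.1337]
tool_rot: [3.141, 0.0, 2.539]
contact_force: [0.0, -0.7, -2.2]
opening: 0.0159
grip_force: 40.0
```

```bash
python3 keym.py k2; python3 -c "
from h import *
go([.6733,-.1009,.134],145.5)"
```

```text
tool [ 0.6732 -0.1009  0.1336] n 309 z of brass in tool [0.0077 0.0352] px 398 256
yface 248 pos mm -22.67 span [-18.8  18.9] angle 0.2
t 16.35 pos [ 0.6732 -0.1009  0.1336] yaw 145.45 tilt 0.01 open 0.01571922552059698 F [-0.5 -0.1 -2.2] T [-0.    0.    0.02] grip 39.980456829071045 q6 -1.23
shift cm [-0.01  0.01 -0.04] spin -0.0
```

View pics/k2.png

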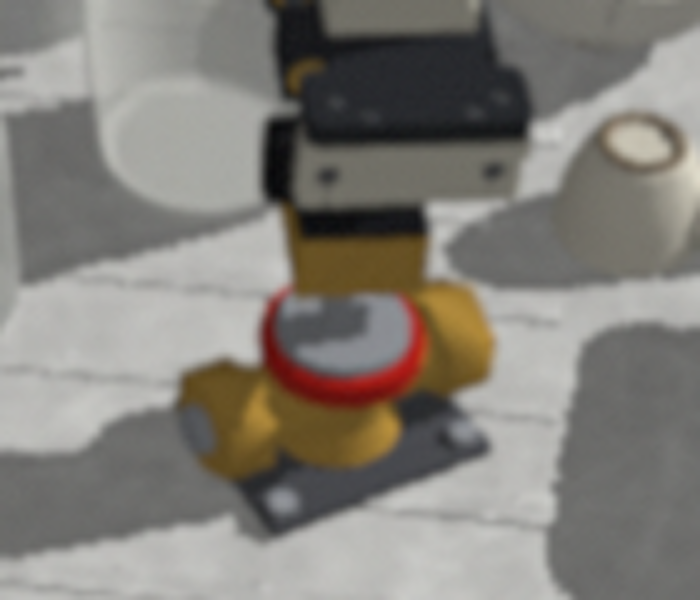

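The key hangs centred over the red collar, square and about 12 mm above the stem (block underside at crop px (360,292), collar centre (345,335)). There is no contact force. Handing in.

```bash
python3 -c "
from h import *
print(job.hand_in())"
```

```text
the job is handed in; nothing more can be done
None
```

The job is handed in: the blue valve was turned to its closed stop, and the key is held upright about 12 mm above the red stem, centred and squared by measurement, with no contact force recorded; the hand-in returned no verdict.

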